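# Shut the bleed valve under the manifold cover

### The arm

A 7-joint arm with a two-finger parallel gripper is mounted at the origin on the work surface. World frame = base frame: x ahead of the robot, y to its left, z up, the work surface at z = 0. Lengths are in mm, angles in rad, forces in N, time in s.
With the tool pointing down it reaches from about 400 to 850 mm from the base axis. Payload 10.4 kg.
Tool frame: the origin (TCP) lies on the centre line of the jaws, within the pads' length; the fingertips stand arm.tip_reach ahead of it and the grasp point (between the pads) lies 2 mm behind it (arm.tip_reach is the distance from the TCP to the fingertips, in mm); x points along the fingers, z is the direction in which the jaws open and shut, and the axes are right-handed (so a half turn about x gives the same grasp; the last joint's range is limited). The gripper opens to 85 mm and grips with 20 to 120 N. Pads are 22 mm wide; open, the fingers measure 114 mm over their backs; the gripper's body (76 mm by 85 mm) begins 54 mm behind the grasp point. The pads swing forward as they close: fully open they stand 13 mm farther back than shut.
Start: joints at [-1.284, 0.332, -0.065, 1.46, 0.022, 1.35, -0.088], TCP at [190.529, 595.271, 248.338] pointing down, gripper open.
Joint ranges: [-2.6, 2.6], [-0.5, 2.12], [-1.47, 1.34], [0.16, 2.42], [-1.27, 4.41], [0.06, 2.06], [-2.6, 2.6]. Speed limits (rad/s): [2.22, 2.22, 2.79, 2.79, 3.14, 3.14, 3.14].

### API

Orientations are given as a 3x3 rotation matrix whose columns are the frame's x, y, z axes.
In Python, from station import arm gives the robot as it stands. Calls block until the motion is done:
- arm.move_pose(position, orientation): joint-space move of the TCP to a pose.
- arm.move_l(position, frame=None, feed=150, guard=None): straight line of the TCP; frame=None keeps the orientation; feed is the mean speed in mm/s. With guard (N) it stops when the force on the tool has changed by that much, and returns True; else False.
- arm.movej(angles): joint-space move.
- arm.set_gripper(opening): finger opening in mm; the grip force is fixed at half the most; returns when the fingers have stopped.
- arm.hold(seconds).
- arm.solve_ik(position, orientation): joint angles nearest the present ones, or None.
- arm.read_camera(name): name is "scene" or "side" or "wrist"; returns (picture, depth): 420x560x3 uint8, blue, green, red; 420x560 float32, mm along the optical axis (not along the pixel's ray), 0 where there is no reading.
- arm.get_calibration(name): a dict with "fx", "fy", "cx", "cy" (pixels), "D" ([k1, k2, p1, p2, k3] as OpenCV has them; the pictures are not rectified), "xyz" and "rotation" of the camera in the world. Camera axes: x right, y up, looking along -z (the intrinsics and any distortion apply to the point x, -y, -z); pixel columns grow to the right and rows downward; lengths in mm; the calibration is good to about 2 mm. A picture is of the moment at which its call begins: read the wrist's pose just before it. get_calibration takes no time and is no camera call; for the wrist camera it gives the pose at the moment of the call.
A pose or a line that the arm cannot do raises arm.PlanningError and nothing moves.
- arm.close_job(): hands the job in, once; it reports no verdict.
Readings, each from a call of its own:
- arm.read_time_s(): time.
- arm.read_joint_positions(): joint angles.
- arm.read_qd(): joint speeds.
- arm.read_joint_efforts(): joint torques, N m.
- arm.read_ee_pos(): TCP position.
- arm.read_orientation(): TCP orientation.
- arm.read_force(): force on the tool from outside, world axes, zero at the start.
- arm.read_torque(): the same for the moment, N m.
- arm.read_gripper_width(): finger opening in mm.
Only numpy, scipy, OpenCV 4.12 (cv2) and the standard library are available. Lean on these libraries where they do the work, as an engineer would, in place of code of your own. Each camera call takes 0.05 s, during which the arm holds its last target.

### The job

Get the manifold ready for its pressure test: with the fingertips, push the thick cover of the aluminium manifold box all the way aside, onto the solid half of the box, so that the two valve handles in the well can be seen. Then push the valve handle marked by a ball on its end clockwise (seen from above) until it is fully shut against its stop. Leave the other, plain bar handle, the tester's red button and the loose fittings alone.

Things in the scene. Friction and masses are not known exactly. Their poses are not given: they have to be found in the camera images.
- box: grey cast aluminium box, 290 x 290 mm, fixed; walls 58 mm high, steel guide rails (12 mm wide, 70 mm high) along its -x and +x edges. Origin: centre of the underside. x points roughly away from the robot, y to the robot's left, along the rails. Its -y half is an open well with both valves (inside x = -135..135 mm, y = -139..-1 mm, floor at 8 mm); its +y half is solid, flat top at 58 mm.
- cover (a joint): travel of the cover along the box's +y, in m: 0 = over the well, 0.14 = its stop, fully aside on the solid half. Stiff (3 N plus 8 N per m/s), stays where left. The cover is a cast slab 264 (x) x 140 (y) x 22 mm with three faint ribs, underside at 59 mm, top at 81 mm above the bench; it runs between the rails and cannot be lifted off.
- cover_end (a point): centre of the cover's upright end face that looks to the box's -y, 70 mm above the bench; push this face towards +y. At cover travel 0 it lies at y = -143 mm in the box's frame, above the well's end wall (top at 58 mm).
- ball_handle (a joint): angle of the ball-ended valve handle in rad: about 0 = open, the handle points along the box's +y; it turns clockwise seen from above to 1.57 = shut, against its stop, pointing along the box's +x. Stays where it is left; needs about 0.1 N m.
- ball_pivot (a point): on the vertical pivot axis of the ball-ended handle, at the handle's mid height, 44 mm above the bench. The valve stands in the well at the box's y = -112 mm and either x = -68 mm (near place) or x = 34 mm (far place); the plain valve has the other place. Axes as the box's.
- ball_end (a point): centre of the 26 mm steel ball on the handle's end, 65 mm from the pivot, 44 mm above the bench. The rest of the handle is a steel bar 12 mm wide, from 39 to 49 mm above the bench, with a 22 mm round hub at the pivot. Its y axis points from the pivot to the ball.
- plain_pivot (a point): the same point of the other valve, whose handle is a plain straight bar with no ball; to be left as it is.
- plain_end (a point): on the plain bar, 65 mm from its pivot; the bar is 12 mm wide and ends at 72 mm.
- tester: grey pressure tester standing at the left, 220 (x) x 200 (y) x 140 mm with a round gauge lying on its top (up to 158 mm); origin at the centre of its underside. Fixed.
- test_button (a joint): press depth of the tester's large red push button (48 mm across, on top of the tester), in m: 0 = not pressed, 0.006 = fully down. Not to be pressed.
- socket_mid (a point): centre of the loose steel quick-release socket, a stepped cylinder 38 mm across and 52 mm high standing on the bench
- cap_mid (a point): centre of the loose yellow plastic cap, 46 mm across and 30 mm high, standing on the bench
- bushing_mid (a point): centre of the loose bronze reducer bushing, 44 mm across and 34 mm high, standing on the bench

How it is judged:
By the outcome, as a careful person would: the job done as asked, in the order asked, and still so for the second after the job is handed in, with the robot touching nothing.
It also fails if it takes over 40 s, if anything falls off the work surface, if the arm or the gripper's body presses on something with over 40 N, if the wrist force passes 120 N, or if a joint passes its speed limit or range.

## Working session

There is one attempt and no reset: what is moved stays moved. The work goes in short steps, each a Python script; the robot and the scene stay as the last script left them, time stands still between calls to the robot, and variables do not carry over. Pictures are saved under pics/ and viewed, and the job is handed in when it is done.

```bash
ls; mkdir -p pics; python3 - <<'E'
from station import arm
import cv2,numpy as np
print(arm.read_time_s(),arm.tip_reach,arm.read_gripper_width())
print(arm.read_orientation())
for n in ["scene","side","wrist"]:
    c=arm.get_calibration(n);p,d=arm.read_camera(n)
    print(n,c)
    cv2.imwrite(f"pics/{n}0.png",p); np.savez(f"{n}0.npz",p=p,d=d,c=np.array([c],dtype=object))
E
```

```text
pics
0.0 17.0 85.30979452175104
[[-3.86198366e-04 -9.52411837e-01  3.04813950e-01]
 [-1.42194708e-03  3.04814188e-01  9.52410777e-01]
 [-9.99998914e-01 -6.56098212e-05 -1.47199797e-03]]
scene {'fx': 390.3774972226108, 'fy': 390.3774972226108, 'cx': 278.38132639218793, 'cy': 210.8298268553304, 'D': array([0.01141869, 0.        , 0.        , 0.        , 0.        ]), 'xyz': array([1131.59631325,  266.3638368 , 1036.70429499]), 'rotation': array([[-0.23941396, -0.80714956,  0.53962074],
       [ 0.97087564, -0.19385641,  0.14078418],
       [-0.00902495,  0.55761033,  0.83005377]])}
side {'fx': 461.97418522428256, 'fy': 461.97418522428256, 'cx': 278.2320435114793, 'cy': 212.75065338608485, 'D': array([0.04828556, 0.        , 0.        , 0.        , 0.        ]), 'xyz': array([ 245.86904988, -722.21680133,  994.69171007]), 'rotation': array([[ 0.93854022,  0.25227291, -0.23558571],
       [-0.34490438,  0.65865438, -0.66874164],
       [-0.01353584,  0.70889547,  0.70518366]])}
wrist {'fx': 370.6310491184603, 'fy': 370.6310491184603, 'cx': 282.7809876150395, 'cy': 213.72939883216011, 'D': array([-0.06477374,  0.        ,  0.        ,  0.        ,  0.        ]), 'xyz': array([126.6968567 , 617.18714402, 372.87442294]), 'rotation': array([[ 3.05446511e-01, -9.18316113e-01, -2.51789485e-01],
       [ 9.52208765e-01,  2.94311172e-01,  8.17276139e-02],
       [-9.47326495e-04, -2.64719569e-01,  9.64324972e-01]])}
```

View pics/scene0.png

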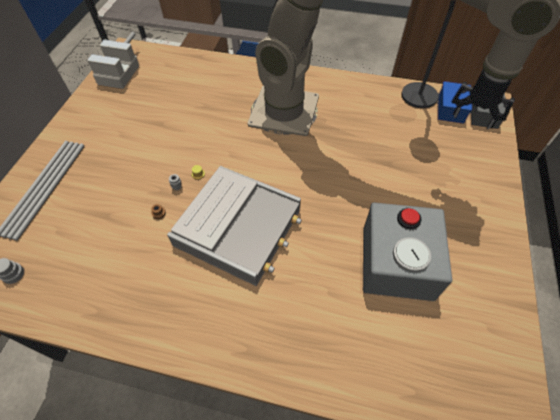

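View pics/side0.png

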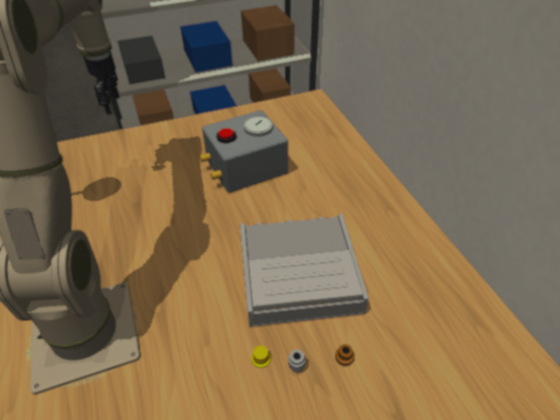

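```bash
cat > h.py <<'E'
import numpy as np,cv2
def K(c): return np.array([[c['fx'],0,c['cx']],[0,c['fy'],c['cy']],[0,0,1]])
def rays(c,uv):
    n=cv2.undistortPoints(np.asarray(uv,float).reshape(-1,1,2),K(c),np.asarray(c['D'],float)).reshape(-1,2)
    return np.c_[n[:,0],-n[:,1],-np.ones(len(n))]@np.asarray(c['rotation']).T   # scaled so depth=1
def plane(c,uv,z):
    r=rays(c,uv);o=np.asarray(c['xyz']);return o+r*((z-o[2])/r[:,2])[:,None]
def cloud(c,d):
    h,w=d.shape;v,u=np.mgrid[:h,:w];r=rays(c,np.c_[u.ravel(),v.ravel()])
    P=np.asarray(c['xyz'])+r*d.reshape(-1,1);P[d.ravel()==0]=np.nan;return P.reshape(h,w,3)
def proj(c,P):
    q=(np.atleast_2d(P)-c['xyz'])@np.asarray(c['rotation']);q=q*[1,-1,-1]
    return cv2.projectPoints(q,np.zeros(3),np.zeros(3),K(c),np.asarray(c['D'],float))[0].reshape(-1,2)
def load(n):
    f=np.load(n+'.npz',allow_pickle=True);return f['p'],f['d'],f['c'][0]
E
python3 - <<'E'
from h import *
for n in ['scene0','side0']:
    p,d,c=load(n);P=cloud(c,d)
    R=(P[...,0]>350)&(P[...,0]<950)&(P[...,1]>-450)&(P[...,1]<200)
    z=P[...,2]
    print(n,np.histogram(z[R&(z>20)],bins=np.arange(20,120,5)), np.median(z[R&(z<20)]))
    for lo,hi,nm in [(76,86,'cover'),(53,63,'solid'),(20,100,'all')]:
        m=(R&(z>lo)&(z<hi)).astype(np.uint8)
        m=cv2.morphologyEx(m,cv2.MORPH_OPEN,np.ones((3,3)))
        k,l,s,_=cv2.connectedComponentsWithStats(m)
        for i in range(1,k):
            if s[i,4]<30: continue
            q=P[l==i]; rr=cv2.minAreaRect(q[:,:2].astype(np.float32))
            print(nm,s[i,4],'med z',np.median(q[:,2]).round(1),'rect',np.round(rr[0],1),np.round(rr[1],1),round(rr[2],2))
    x0,y0,x1,y1=(120,140,330,300) if n[:2]=='sc' else (220,200,380,380)
    cv2.imwrite(f'pics/{n}_z.png',cv2.resize(p[y0:y1,x0:x1],None,fx=3.3,fy=3.3,interpolation=cv2.INTER_CUBIC))
E
```

```text
scene0 (array([ 130,  121,  210,  219,  205,  142,  129, 1579, 2400,  247,  601,
        215, 2310, 1036,    9,    0,    0,    0,    0]), array([ 20,  25,  30,  35,  40,  45,  50,  55,  60,  65,  70,  75,  80,
        85,  90,  95, 100, 105, 110, 115])) 2.131661751086085
cover 185 med z 83.4 rect [423.3 -92.6] [70.6 52.7] 74.23
cover 84 med z 83.6 rect [429.9 -36.5] [48.9 33.9] 15.96
cover 69 med z 83.2 rect [438.9  -2.3] [29.1 46.7] 84.9
cover 101 med z 83.5 rect [467.5 -96.1] [61.8 32.3] 28.85
cover 74 med z 83.6 rect [ 492.7 -130.7] [52.3 24.7] 0.31
cover 74 med z 83.0 rect [485.8 -50.3] [47.4 27. ] 3.76
cover 1495 med z 83.3 rect [551.7 -87.8] [141.4 229.2] 76.65
cover 69 med z 83.5 rect [ 561.5 -152.9] [38.4 24.1] 20.74
solid 2943 med z 60.3 rect [561.9  54.6] [147.  264.7] 76.72
all 83 med z 32.1 rect [ 377.4 -211.6] [33.1 32. ] 60.21
all 9167 med z 63.6 rect [551.2  -5. ] [318.3 293.9] 76.77
all 150 med z 46.0 rect [ 448.5 -257.2] [32.7 34.8] 78.28
all 97 med z 36.0 rect [ 558.3 -274.2] [32.2 28. ] 28.7
side0 (array([ 194,  300,  359,  207,  185,  185,  648, 3015,  397,  640,  403,
       1862, 2985,  105,    0,    0,    0,    0,    0]), array([ 20,  25,  30,  35,  40,  45,  50,  55,  60,  65,  70,  75,  80,
        85,  90,  95, 100, 105, 110, 115])) -1.212965042370456
cover 4796 med z 80.7 rect [533.8 -83.6] [142.5 263.5] 76.99
solid 3281 med z 57.3 rect [569.   63.3] [130.4 267.1] 76.47
solid 32 med z 57.0 rect [ 475.6 -145.1] [ 7.4 22.5] 82.05
solid 36 med z 57.1 rect [ 440.8 -136.6] [ 7.5 26.9] 76.43
all 10801 med z 69.7 rect [552.7  -4.3] [322.5 290. ] 76.63
all 178 med z 32.6 rect [ 556.4 -277.3] [31.7 30.5] 13.88
all 179 med z 28.4 rect [ 377.4 -213. ] [33.7 31.7] 71.6
all 278 med z 49.0 rect [ 444.1 -262.8] [33.6 33.5] 69.65
```

View pics/scene0_z.png

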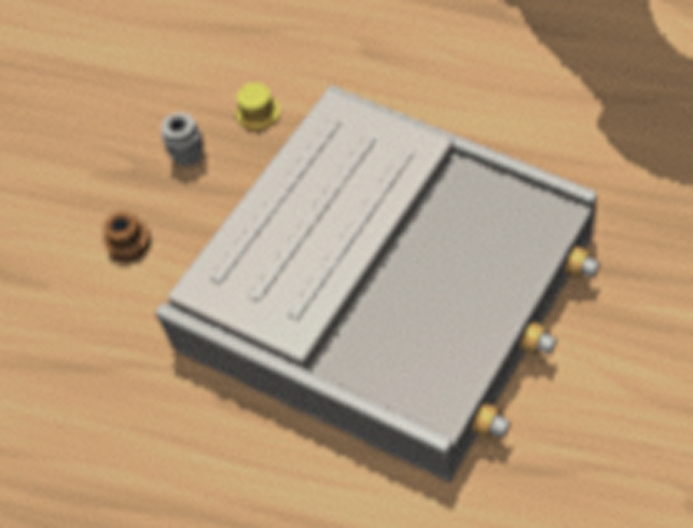

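View pics/side0_z.png

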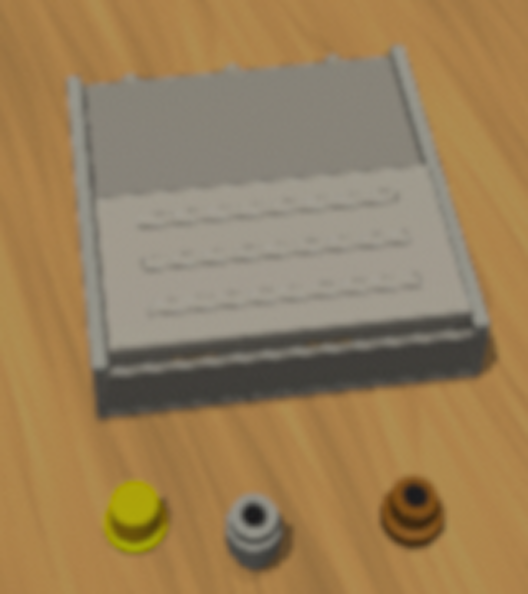

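```bash
python3 - <<'E'
from h import *
a=np.deg2rad(-13.2);R=np.array([[np.cos(a),-np.sin(a)],[np.sin(a),np.cos(a)]])
C0=np.array([550.,-14.])
for n,bz in [('scene0',2.1),('side0',-0.8)]:
    p,d,c=load(n);P=cloud(c,d);P[...,2]-=bz
    b=(P[...,:2]-C0)@R; z=P[...,2]
    def rng(m,ax): return np.percentile(b[m][:,ax],[0.5,1,3,50,97,99,99.5]).round(1)
    near=(abs(b[...,0])<170)&(abs(b[...,1])<170)
    m=near&(z>77)&(z<88); print(n,'cover x',rng(m,0),'y',rng(m,1))
    m=near&(z>66)&(z<73)&(abs(b[...,0])>132); m1=m&(b[...,0]>0); m2=m&(b[...,0]<0)
    for mm in (m1,m2): print(' rail',mm.sum(),'x',rng(mm,0),'y',rng(mm,1))
    m=near&(z>54)&(z<62)&(b[...,1]>0); print(' solid x',rng(m,0),'y',rng(m,1))
E
```

```text
scene0 cover x [-129.8 -127.5 -121.7   12.7  126.1  130.3  131.2] y [-139.6 -138.5 -135.8  -67.8   -4.3   -2.1   -1.4]
 rail 400 x [132.3 132.4 133.  139.6 145.  145.4 145.6] y [-145.6 -144.5 -136.6    4.6  134.3  140.1  140.4]
 rail 212 x [-145.9 -145.7 -145.3 -139.9 -132.7 -132.3 -132.2] y [-144.5 -141.1 -133.1   42.6  133.3  137.5  138.4]
 solid x [-134.5 -133.2 -126.8    8.9  125.7  143.8  144.5] y [  0.7   1.6   4.5  73.5 139.2 141.7 142. ]
side0 cover x [-130.2 -128.9 -123.7   -2.3  123.   128.1  129.8] y [-142.1 -141.5 -139.4  -78.1   -7.4   -4.2   -3.1]
 rail 345 x [132.4 132.6 133.2 138.8 144.3 144.8 145.3] y [-147.4 -146.4 -142.2  -11.8  130.6  138.4  139.5]
 rail 390 x [-144.5 -144.5 -144.3 -138.8 -133.  -132.8 -132.7] y [-147.9 -146.9 -142.6  -25.6  128.6  137.8  139.4]
 solid x [-131.4 -130.1 -124.9   -0.9  126.1  131.7  133.1] y [ 16.2  17.3  20.1  75.5 137.9 140.4 141.9]
```

```bash
cat >> h.py <<'E'
A=np.deg2rad(-13.2);C0=np.array([549.7,-15.5])
RB=np.array([[np.cos(A),-np.sin(A)],[np.sin(A),np.cos(A)]])
def b2w(x,y,z): return np.r_[C0+RB@[x,y],z]
def w2b(p): return np.r_[RB.T@(np.asarray(p)[:2]-C0),p[2]]
def down(th):  # jaw dir at angle th in box frame
    t=A+th;z=np.array([np.cos(t),np.sin(t),0]);x=np.array([0,0,-1.]);return np.c_[x,np.cross(z,x),z]
E
python3 - <<'E'
from station import arm
from h import *
arm.set_gripper(0)
print(arm.tip_reach,arm.read_gripper_width(),arm.read_ee_pos(),arm.read_time_s())
for th in (0,np.pi/2,np.pi,-np.pi/2):
    for q in [(0,-180,82),(0,-14,82)]:
        print(th,arm.solve_ik(b2w(*q),down(th)))
p,d,c=load('scene0');P=cloud(c,d);z=P[...,2]
m=(z>125)&(z<165)&(P[...,1]>50)&(P[...,0]>400);q=P[m];print('tester',np.percentile(q[:,0],[2,98]),np.percentile(q[:,1],[2,98]))
E
```

```text
17.0 -0.07437983149746673 [190.52632923 595.27344799 248.34822241] 0.9167
0 [-0.42919745  0.41541299  0.84581148  1.89631159 -0.36891963  0.9930228
  0.3500322 ]
0 [-0.6421585   0.39000614  0.73008803  1.88207159 -0.30922542  0.98489737
 -0.0061928 ]
1.5707963267948966 [-0.42284228  0.41245459  0.83733085  1.89605949 -0.36369357  0.99196785
  1.91648708]
1.5707963267948966 [-0.58814726  0.37338264  0.66173312  1.87968072 -0.27332158  0.97977907
  1.53467118]
3.141592653589793 [-0.64014008  0.59100657  1.16580862  1.90366058 -0.62283652  1.07148932
 -2.58666576]
3.141592653589793 [ 0.93398112  0.68186797 -1.24304743  1.80316754  0.69973171  1.18507911
  2.38044825]
-1.5707963267948966 [-0.46465353  0.43346207  0.89386474  1.89768733 -0.39972144  0.99968085
 -1.19525664]
-1.5707963267948966 [-0.68502947  0.40587882  0.7855696   1.88389334 -0.34050434  0.99016862
 -1.55099694]
tester [452.73640164 666.41991132] [370.82622433 565.54811863]
```

```bash
python3 - <<'E'
from station import arm
from h import *
p=arm.read_ee_pos();arm.move_l(p+[0,0,80],feed=250)
q=np.array(arm.read_joint_positions());print(q.round(3))
q[0]+=1.55;arm.movej(q);print(arm.read_ee_pos(),arm.read_time_s())
for th in (0,np.pi/2,-np.pi/2):
    for t in [(0,-180,150),(0,-180,87),(0,-14,87)]:
        print(th,np.round(arm.solve_ik(b2w(*t),down(th)),3))
E
```

```text
[-1.288  0.305 -0.06   1.328  0.018  1.507 -0.086]
[ 599.67174305 -177.04230796  329.26068783] 4.45
0 [ 0.333  0.234 -0.067  1.799  0.017  1.109  0.031]
0 [ 0.334  0.306 -0.068  1.854  0.025  0.982  0.025]
0 [ 0.111  0.32  -0.164  1.839  0.061  0.988 -0.309]
1.5707963267948966 [ 0.479  0.244 -0.232  1.791  0.062  1.114  1.566]
1.5707963267948966 [ 0.476  0.317 -0.233  1.846  0.086  0.988  1.548]
1.5707963267948966 [ 0.251  0.334 -0.327  1.831  0.126  0.996  1.213]
-1.5707963267948966 [ 0.184  0.229  0.103  1.807 -0.026  1.106 -1.505]
-1.5707963267948966 [ 0.186  0.303  0.102  1.863 -0.037  0.978 -1.497]
-1.5707963267948966 [-3.200e-02  3.120e-01  2.000e-03  1.847e+00 -1.000e-03  9.820e-01
 -1.831e+00]
```

```bash
python3 - <<'E'
from station import arm
from h import *
D=down(0)
arm.move_pose(b2w(0,-180,170),D)
print(arm.move_l(b2w(0,-180,87),feed=120,guard=8),w2b(arm.read_ee_pos()),arm.read_force(),arm.read_time_s())
for n in ["side"]:
    c=arm.get_calibration(n);p,d=arm.read_camera(n)
    np.savez(f"{n}1.npz",p=p,d=d,c=np.array([c],dtype=object))
    cv2.imwrite(f'pics/{n}1.png',cv2.resize(p[180:380,200:420],None,fx=3,fy=3,interpolation=cv2.INTER_CUBIC))
    print(proj(c,b2w(0,-180,70)))
E
```

```text
False [   0.72384034 -179.98632264   87.83251529] [-0.25072709 -0.19502788  1.0934712 ] 6.0583
[[311.06011118 316.34785752]]
```

View pics/side1.png

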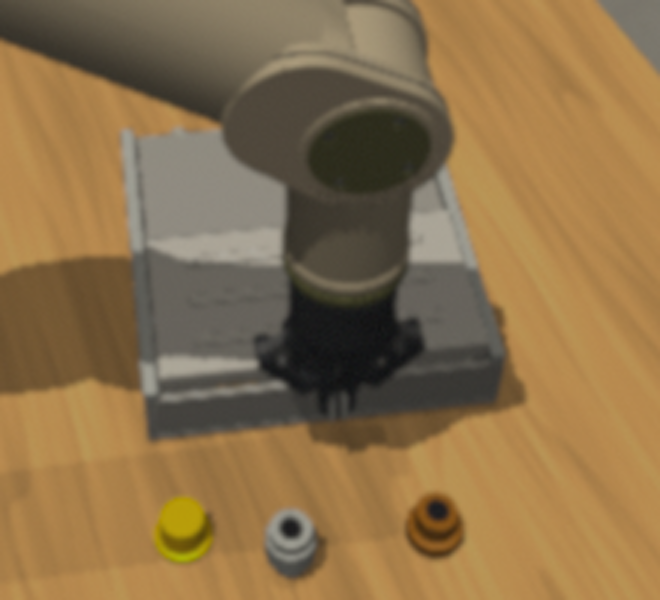

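```bash
python3 - <<'E'
from station import arm
from h import *
g=arm.move_l(b2w(0,-20,86),feed=60,guard=25);print(g,w2b(arm.read_ee_pos()),arm.read_force(),arm.read_time_s())
if not g:
    g=arm.move_l(b2w(0,2,86),feed=25,guard=25);print(g,w2b(arm.read_ee_pos()),arm.read_force(),arm.read_time_s())
arm.hold(0.2)
print(w2b(arm.read_ee_pos()),arm.read_force())
E
```

```text
False [-1.64164958e-02 -2.00515989e+01  8.59571023e+01] [ 0.78835865 -2.4590951   1.86680635] 8.925
True [ -0.24552901 -14.85970026  85.60501315] [0.56880199 0.29382296 0.75269677] 9.45
[ -0.34182597 -15.04880713  85.37255211] [0.56863277 0.82146176 0.86402794]
```

```bash
python3 - <<'E'
from station import arm
from h import *
arm.move_l(b2w(0,-30,86),feed=150)
arm.move_l(b2w(0,-140,230),feed=250)
n='wrist'
c=arm.get_calibration(n);p,d=arm.read_camera(n);print(arm.read_time_s(),w2b(c['xyz']))
np.savez("wrist2.npz",p=p,d=d,c=np.array([c],dtype=object))
cv2.imwrite('pics/wrist2.png',p)
E
```

```text
10.825 [ -0.44475999 -69.34049342 353.56713348]
```

View pics/wrist2.png

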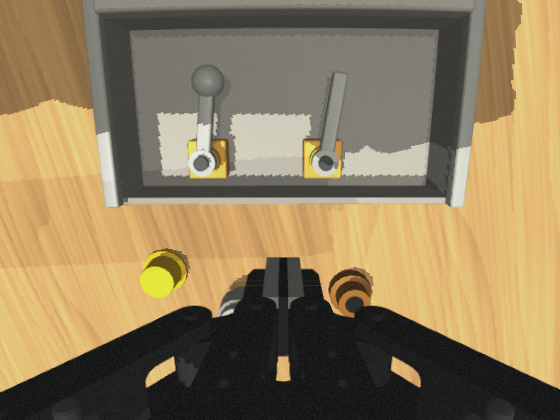

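```bash
python3 - <<'E'
from h import *
p,d,c=load('wrist2')
g=cv2.cvtColor(p,cv2.COLOR_BGR2GRAY)
P=cloud(c,d)
for nm,uv,z in [('ball',(207,80),44),('pivot top',(202,162),50),('plain piv',(325,162),50),('plain end',(340,74),49),('wall corner L',(107,206),70),('R',(463,206),70),('wall top',(285,200),58)]:
    print(nm,w2b(plane(c,[uv],z)[0]).round(1),w2b(P[uv[1],uv[0]]).round(1))
b=np.apply_along_axis(w2b,-1,P)
m=(b[...,2]>38)&(b[...,2]<66)&(abs(b[...,0])<130)&(b[...,1]<-8)&(b[...,1]>-134)
k,l,s,_=cv2.connectedComponentsWithStats(m.astype(np.uint8))
for i in range(1,k):
    if s[i,4]>100:
        q=b[l==i];r=cv2.minAreaRect(q[:,:2].astype(np.float32));print(s[i],q.min(0).round(),q.max(0).round(),r)
mc=(b[...,2]>72)&(b[...,2]<90)&(abs(b[...,0])<120);q=b[mc];print('cover edge',mc.sum(),np.percentile(q[:,1],[0.5,2,10]),np.median(q[:,2]))
E
```

```text
ball [-61.7 -45.6  44. ] [-59.7 -46.4  53.9]
pivot top [ -68.  -110.3   50. ] [ -67.1 -109.8   54.1]
plain piv [  33.1 -110.7   50. ] [  32.7 -110.2   53.7]
plain end [ 43.3 -42.   49. ] [ 43.4 -41.9  48.3]
wall corner L [-142.8 -142.3   70. ] [-143.7 -142.8   68.1]
R [ 142.9 -143.    70. ] [ 178.8 -161.4   -1.1]
wall top [   0.2 -140.8   58. ] [   0.2 -141.    57. ]
[ 189   64   35  112 2337] [ -79. -121.   38.] [-48. -34.  58.] ((-64.9305191040039, -77.4879150390625), (88.35972595214844, 24.642168045043945), 82.56597137451172)
[ 310   71   39  105 1833] [  22. -122.   38.] [ 50. -40.  56.] ((39.903377532958984, -81.36860656738281), (82.11334991455078, 22.49953842163086), 76.192138671875)
cover edge 4503 [-2.70013573 -2.56213988 -2.20476532] 80.03426874582186
```

```bash
python3 - <<'E'
from station import arm
from h import *
arm.move_l(b2w(0,-30,86),feed=250)
g=arm.move_l(b2w(0,-4,86),feed=30,guard=30);print(g,w2b(arm.read_ee_pos()),arm.read_force(),arm.read_time_s())
arm.move_l(b2w(0,-30,86),feed=150)
arm.move_l(b2w(0,-75,130),feed=200)
pv=np.array([-67.5,-110.5])
def pose(phi,lat,z,r=37):
    u=np.array([np.sin(phi),np.cos(phi)]);v=np.array([np.cos(phi),-np.sin(phi)])
    q=pv+r*u+lat*v;return b2w(q[0],q[1],z),down(-phi)
a,b=pose(.09,-30,130);arm.move_pose(a,b)
a,b=pose(.09,-30,52);g=arm.move_l(a,feed=100,guard=8)
print(g,w2b(arm.read_ee_pos()),arm.read_force(),arm.read_time_s())
n='wrist';c=arm.get_calibration(n);p,d=arm.read_camera(n)
cv2.imwrite('pics/wrist3.png',p)
E
```

```text
True [ -0.10471995 -14.79392414  85.87276432] [-0.23569059  0.92464769 -0.28593286] 12.4
False [-93.58822698 -70.86005827  52.42183426] [-0.39144393 -0.00407529 -0.2252375 ] 14.5167
```

View pics/wrist3.png

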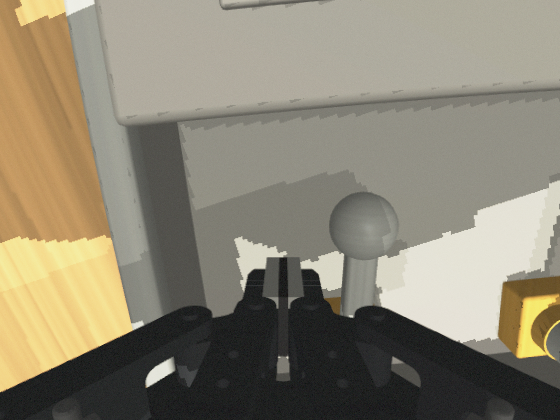

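```bash
python3 - <<'E'
from station import arm
from h import *
pv=np.array([-67.5,-110.5])
def pose(phi,lat,z,r=37):
    u=np.array([np.sin(phi),np.cos(phi)]);v=np.array([np.cos(phi),-np.sin(phi)])
    q=pv+r*u+lat*v;return b2w(q[0],q[1],z),down(-phi)
for phi in np.r_[.09,np.arange(.25,1.5,.2),1.5,1.6,1.7,1.8,1.9]:
    a,b=pose(phi,-20.5,52)
    g=arm.move_l(a,frame=b,feed=40 if phi<1.4 else 25,guard=15)
    t=w2b(arm.read_ee_pos());dd=t[:2]-pv
    print(round(phi,2),g,t.round(1),np.round(arm.read_force(),1),arm.read_time_s())
    if g: break
E
```

```text
0.09 False [-84.3 -71.8  52.1] [-0.7  0.4 -0.6] 14.9583
0.25 False [-78.3 -69.5  52. ] [-0.2  0.9 -0.1] 15.275
0.45 False [-70.  -68.3  52. ] [0.3 0.1 0.2] 15.6333
0.65 False [-61.5 -68.7  52. ] [0.4 0.1 0.5] 15.9917
0.85 False [-53.4 -70.7  52. ] [-0.1  0.2 -0.4] 16.35
1.05 False [-45.7 -74.4  52. ] [-0.2 -0.3  0.9] 16.7083
1.25 False [-39.  -79.4  52. ] [ 1.   0.3 -0.3] 17.0667
1.45 False [-33.3 -85.5  52. ] [0.3 1.7 0.4] 17.5583
1.5 False [-32.  -87.2  52. ] [ 1.4  1.  -0.7] 17.8083
1.6 False [-29.9 -91.1  52. ] [1.4 0.8 1.1] 18.125
1.7 False [-28.2 -93.3  52.1] [2.2 6.2 0. ] 18.4417
1.8 True [-27.1 -92.9  52. ] [1.2 2.8 1.1] 18.6583
```

```bash
python3 - <<'E'
from station import arm
from h import *
t=w2b(arm.read_ee_pos());R=down(-1.57)
arm.move_l(b2w(t[0],t[1]+12,52),feed=80)
arm.move_l(b2w(t[0],t[1]+12,150),feed=200)
arm.move_pose(b2w(0,-140,230),down(0))
n='wrist';c=arm.get_calibration(n);p,d=arm.read_camera(n);print(arm.read_time_s())
np.savez("wrist4.npz",p=p,d=d,c=np.array([c],dtype=object));cv2.imwrite('pics/wrist4.png',p)
P=cloud(c,d);b=np.apply_along_axis(w2b,-1,P)
m=(b[...,2]>41)&(b[...,2]<66)&(abs(b[...,0])<130)&(b[...,1]<-8)&(b[...,1]>-134)
k,l,s,_=cv2.connectedComponentsWithStats(m.astype(np.uint8))
for i in range(1,k):
    if s[i,4]>100:
        q=b[l==i];print(s[i],q.min(0).round(),q.max(0).round(),cv2.minAreaRect(q[:,:2].astype(np.float32)))
mc=(b[...,2]>72)&(b[...,2]<90)&(abs(b[...,0])<120);q=b[mc];print('cover edge',np.percentile(q[:,1],[0.5,2,10]))
E
```

```text
21.3083
[ 310   72   38  104 1809] [  22. -122.   41.] [ 50. -40.  57.] ((38.831504821777344, -81.00341033935547), (82.79147338867188, 21.79532241821289), 79.09983825683594)
[ 188  146  107   31 2077] [ -79. -123.   41.] [  9. -98.  58.] ((-35.29273986816406, -111.1915512084961), (87.77642822265625, 24.6511173248291), 1.4834332466125488)
cover edge [-2.69701734 -2.54222394 -2.18035204]
```

View pics/wrist4.png

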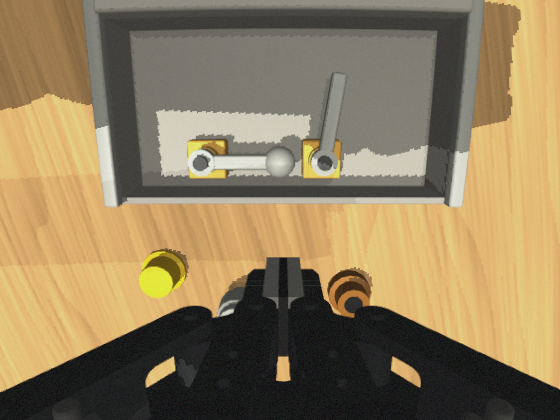

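```bash
python3 - <<'E'
from station import arm
from h import *
_,_,c=load('wrist4')
print([w2b(plane(c,[u],z)[0]).round(1) for u,z in [((202,162),50),((279,162),44),((325,162),50),((339,74),49)]])
arm.close_job();print(arm.read_time_s())
E
```

```text
[array([ -67.4, -110.5,   50. ]), array([  -4. , -111.5,   44. ]), array([  33.9, -110.7,   50. ]), array([ 43.3, -41.7,  49. ])]
the job is handed in; nothing more can be done
the job is handed in; nothing more can be done
```

The cover is fully aside, the ball-ended valve is shut against its stop, and the job is handed in, at about 21.3 s on the robot's clock.

- **Cover:** I pushed its end face with the closed fingertips until it hit its stop. A second push stopped at the same place (tool at box y = -14.8 mm). The last wrist picture puts the cover's edge at y ≈ -2.7 mm, against -3 mm expected.
- **Ball handle:** it was on the near valve. I swept it clockwise until the fingers met a firm stop. The last picture puts the pivot at (-67, -110.5) and the ball at (-4, -111.5), so it points along the box's +x to within about 1°, which is at the 1.57 rad stop within measurement error.
- **Left alone:** the plain handle's end was at (43, -42) before and after. The yellow cap and bronze bushing look unmoved in the last picture. The socket was mostly hidden behind the gripper, so I only saw part of it. The arm never went near the red button, but I took no picture of it at the end.
- **Disagreement:** the wrist pictures place the box and valves about 1.5–2 mm further towards +y than the given sizes say. That is within the calibration error. I relied on the force at the stops rather than on those measurements.

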